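Fit the matching clamp plate at the jeweller's bench

ROBOT

A 7-joint arm with a two-finger parallel gripper is mounted at the origin on the work surface. World frame = base frame: x ahead of the robot, y to its left, z up, the work surface at z = 0. Lengths are in m, angles in rad, forces in N, time in s.
With the tool pointing down it reaches from about 0.4 to 0.9 m from the base axis. Payload 5.5 kg.
Tool frame: the origin (TCP) lies midway between the tips of the shut fingers; the grasp point (between the pads) lies 19 mm behind it; z points along the fingers, y is the line along which they close (so a half turn about z gives the same grasp; the last joint's range is limited). The gripper opens to 92 mm and grips with 3 to 60 N. Pads are 19 mm wide; open, the fingers measure 130 mm over their backs; the gripper's body (75 mm by 190 mm) begins 47 mm behind the grasp point.
Start: joints at [1.511, 0.501, -0.427, 1.55, 0.221, 1.138, -0.21], TCP at [0.206, -0.616, 0.227] pointing down, gripper open.
Joint ranges: [-2.88, 2.88], [-0.31, 2.03], [-1.54, 1.56], [0.2, 2.42], [-1.41, 4.55], [0.19, 2.02], [-2.57, 2.57]. Speed limits (rad/s): [2.57, 2.57, 3.14, 3.14, 3.14, 3.14, 3.14].

INTERFACE

Orientations are given as a 3x3 rotation matrix whose columns are the frame's x, y, z axes.
In Python, from station import sensors, vision, finish_job gives the robot as it stands. The module is installed in compiled form; this text tells all that it offers.
- The arm moves only by the shell command python3 -m crank 'ROWS' [FORCE]. ROWS is JSON, a list of rows, each an object of numbers: "gripper": the opening, from 0 (shut) to 1 (fully open); "dx", "dy", "dz": the shift along the tool's x, y, z in units of 30 mm (1.0 is 30 mm); "turn": the turn about the tool's z in units of 5 degrees (1.0 is 5 degrees). In form: [{"gripper": .., "dx": .., "dy": .., "dz": .., "turn": ..}, ...]. A call has 1 to 8 rows; each row shifts and turns the commanded pose from where the row before left it, along the tool's axes as they then stand; what a row does not reach is not made up. A row lasts 1/8 s, in which the tool goes at most 62.5 mm and 10.7 degrees, less where a joint would pass 70% of its speed; a pose out of reach is approached as far as the arm can. A call is refused whole if a number of a shift passes 1 or a number of a turn 1, either way. A call with a gripper value outside its range is refused whole. The fingers move at their own pace and stop on an object; FORCE is the grip in N (left out, the last holds). Time passes only in rows, so rows that do not move let the fingers close. It gives the time, the measured TCP pose, the force, the opening and the grip force at its end, in the units of the state.
- sensors.get_obs(): the state, without advancing time (a new reading comes with each control period).
- vision.camera(name): name is "scene" or "top"; returns a dict with "frame" (400x640x3 uint8, red, green, blue), "fx", "fy", "cx", "cy" (pixels), "xyz" and "attitude" of the camera in the world. Camera axes: x right, y up, looking along -z (the intrinsics and any distortion apply to the point x, -y, -z); pixel columns grow to the right and rows downward; lengths in m; the calibration is good to about 2 mm. A picture is of the moment at which its call begins. There is no depth.
- finish_job(): hands the job in; it is judged then, once.
The state is a dict: "time_s": time; "joint_pos": joint angles; "qvel": joint speeds; "joint_torque": joint torques, N m; "eef_pos": TCP position; "eef_rot": TCP orientation; "contact_force": force on the tool from outside, world axes, zero at the start; "ft_torque": the same for the moment, N m; "opening": finger opening in m; "grip_force": force on a finger pad.
Only numpy, scipy, OpenCV 4.12 (cv2) and the standard library are available. Lean on these libraries where they do the work, as an engineer would, in place of code of your own. Each camera call takes 0.05 s, during which the arm holds its last target. There are 200 camera calls.

TASK

Clear the amber bottle and the red-lidded canister off the rack and stand both on the pale soldering board, then fetch the clamp plate whose holes match the studs of the blue stud base and seat it fully down on the studs. When it is seated, stand the bottle and the canister back on the rack, each where it stood at the start. Leave the other clamp plate and the ring stand alone.

Things in the scene. Friction and masses are not known exactly. Their poses are not given: they have to be found in the camera images.
- bottle: Amber glass bottle with a black cap, upright, loose, about 160 g. Round body 48 mm across from its foot to 70 mm height, then a sloping shoulder and a cap 28 mm across from 82 to 100 mm (top). Origin: centre of its underside, z up. Starts on the rack, on one of two grey round marks; remember where.
- canister: White ceramic canister with a red lid, upright, loose, about 180 g, 50 mm across over its whole height of 98 mm. Origin: centre of its underside, z up. Starts on the other grey mark of the rack.
- plate_three: Loose aluminium clamp plate, 280 g, 72 x 72 x 10 mm, with THREE through holes of 12 mm on a circle of 25 mm radius about its centre, at 0, 120, 240 degrees from its x axis. A brass bar to grip stands on its centre: 12 mm thick along x, 44 mm long along y, from 10 to 45 mm height. Origin: centre of the underside, z up. Lies on the rack behind bottle and canister, left or right.
- plate_four: The other clamp plate, the same in size and brass bar but with FOUR 12 mm holes in a square on the 25 mm radius circle (at 45, 135, 225 and 315 degrees); it does not go onto the studs. Origin: centre of its underside. Beside the first plate on the rack.
- stud_base: Fixed blue block 96 x 96 x 20 mm with three upright steel studs on a circle of 25 mm radius at 0, 120, 240 degrees from its x axis; 8 mm thick, 16 mm tall above the block, upper 6 mm tapered to 4 mm. Origin: centre of its underside, z up. A seated plate lies flat on the block's top (20 mm above the origin), in any of the three matching turns. Left or right in front of the rack.
- board: Fixed pale soldering board, 130 mm (its x) x 200 mm (its y) x 8 mm thick, the side area for the bottle and canister. Origin: centre of its underside; its top is 8 mm above. Left or right in front of the rack, across from the stud base.
- rack: Fixed dark low rack with a black rubber top, 170 mm (x) x 250 mm (y), top 10 mm above its origin (centre of the underside). Bottle and canister stand on its front half (42 mm from the centre towards the robot, 55 mm left and right), the plates lie on its rear half (40 mm behind the centre, 52 mm left and right), brass bars lengthwise roughly along the rack's y.
- ring_stand: Small loose wooden ring cone with a brass ring, 66 mm tall, foot 44 mm across, standing between board and stud base in front of the rack. Origin: centre of its underside. To be left alone.

How it is judged:
By the outcome, as a careful person would: the job done as asked, in the order asked, and still so for the second after the job is handed in, with the robot touching nothing.
It also fails if it takes over 141 s, if anything falls off the work surface, if the arm or the gripper's body presses on something with over 40 N, if the wrist force passes 120 N, or if a joint passes its speed limit or range.

## Working session

There is one attempt and no reset: what is moved stays moved. The work goes in short steps, Python scripts to look and compute and a shell command to move; the robot and the scene stay as the last step left them, time stands still between calls to the robot, and variables do not carry over. Pictures are saved under pics/ and viewed, at most 14 in all, crops included, and the job is handed in when it is done.

```bash
mkdir -p pics; python3 - <<'E'
from station import sensors, vision
import cv2,numpy as np
np.set_printoptions(precision=4,suppress=True)
o=sensors.get_obs()
for k in o: print(k,np.round(o[k],4).tolist())
for n in("scene","top"):
    c=vision.camera(n); cv2.imwrite(f"pics/{n}0.png",c["frame"][...,::-1])
    print(n,{k:(np.round(v,4).tolist() if k!="frame" else v.shape) for k,v in c.items()})
E
```

```text
time_s 0.0
joint_pos [1.5112, 0.5018, -0.4268, 1.5514, 0.2208, 1.1383, -0.2103]
qvel [-0.0008, 0.0, 0.0002, -0.0003, -0.0002, 0.0005, 0.0001]
joint_torque [0.0005, -56.6589, -5.8159, -27.9108, -0.0685, 0.031, 0.0003]
eef_pos [0.2059, -0.6158, 0.2257]
eef_rot [[0.9483, 0.3173, -0.0006], [0.3173, -0.9483, 0.0018], [0.0001, -0.0019, -1.0]]
contact_force [-0.235, -0.6638, -0.1685]
ft_torque [-0.0305, -0.0151, -0.0354]
grip_force 0.0
opening 0.0918
scene {'frame': (400, 640, 3), 'fx': 415.2729, 'fy': 415.2729, 'cx': 322.2808, 'cy': 202.5569, 'xyz': [0.8698, 0.3497, 0.7008], 'attitude': [[-0.708, -0.5747, 0.4103], [0.7062, -0.5738, 0.4148], [-0.0029, 0.5834, 0.8122]]}
top {'frame': (400, 640, 3), 'fx': 413.6563, 'fy': 413.6563, 'cx': 325.6853, 'cy': 194.9403, 'xyz': [0.392, -0.0079, 0.9585], 'attitude': [[-0.0186, 0.9877, -0.1553], [-0.9997, -0.0209, -0.0134], [-0.0165, 0.155, 0.9878]]}
```

View pics/scene0.png

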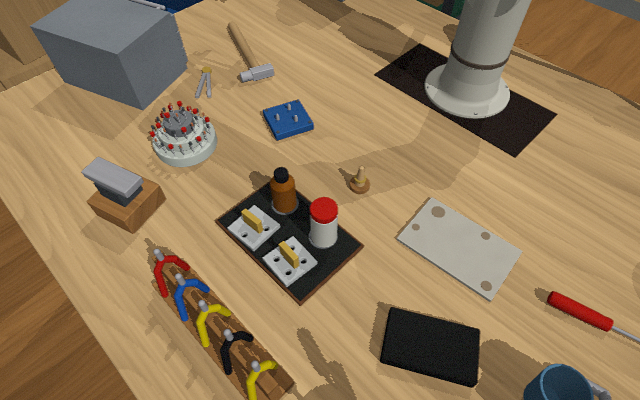

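View pics/top0.png

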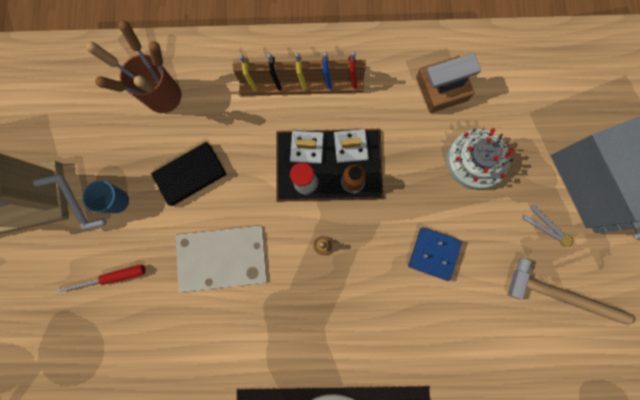

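The scene view shows the bottle near (284,192), the canister near (323,222), the plates at (253,227) and (289,261), the stud base at (288,119) and the board at (460,247). In the top view the rack is at (330,165), the board at (222,259), the ring stand at (323,245) and the base at (436,253). I'll zoom in for detail.

```bash
python3 - <<'E'
import cv2,numpy as np
s=cv2.imread("pics/scene0.png");t=cv2.imread("pics/top0.png")
R=lambda i,x,y,w,h,W,H:cv2.resize(i[y:y+h,x:x+w],(W,H),interpolation=cv2.INTER_CUBIC)
a=R(t,270,120,120,90,800,600); cv2.imwrite("pics/z1.png",a)
b=R(s,210,160,160,120,800,600); cv2.imwrite("pics/z2.png",b)
c=np.hstack([R(t,405,220,60,65,400,433),R(s,258,92,60,65,400,433)]); cv2.imwrite("pics/z3.png",c)
E
```

```text
(no output)
```

View pics/z1.png

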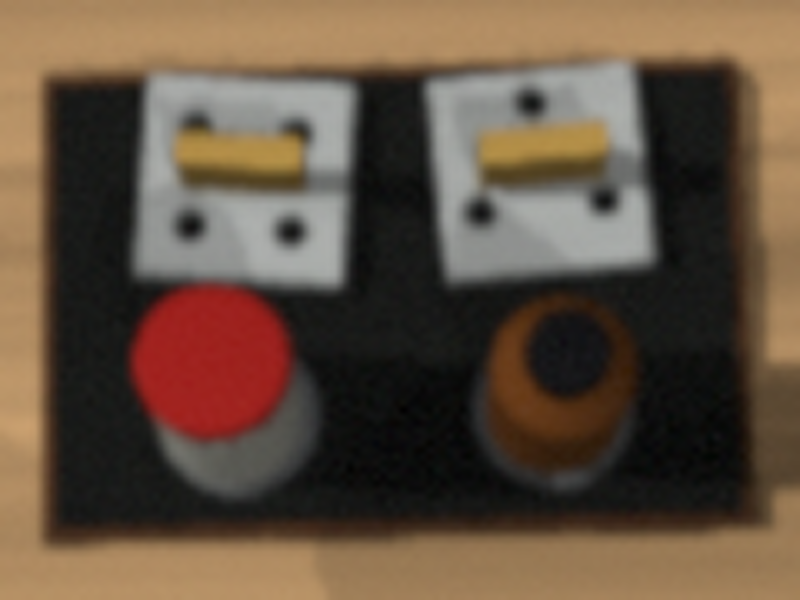

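View pics/z2.png

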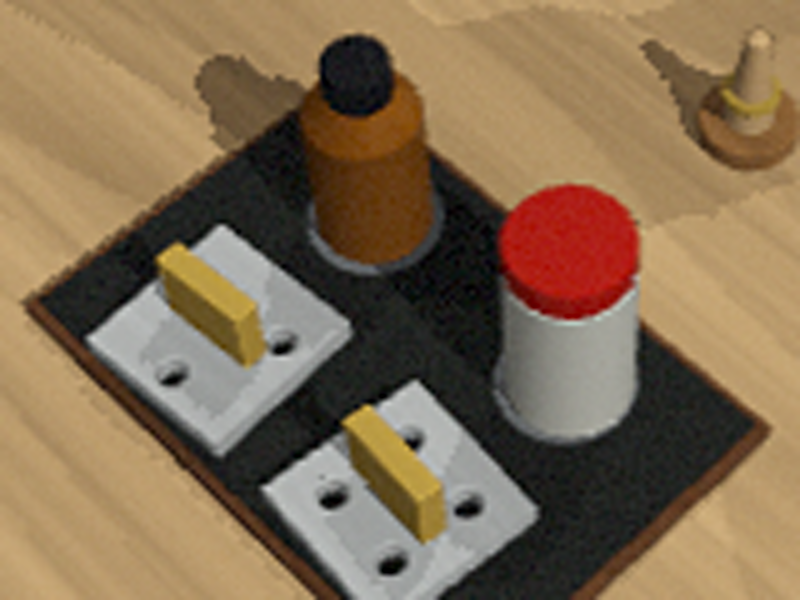

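View pics/z3.png

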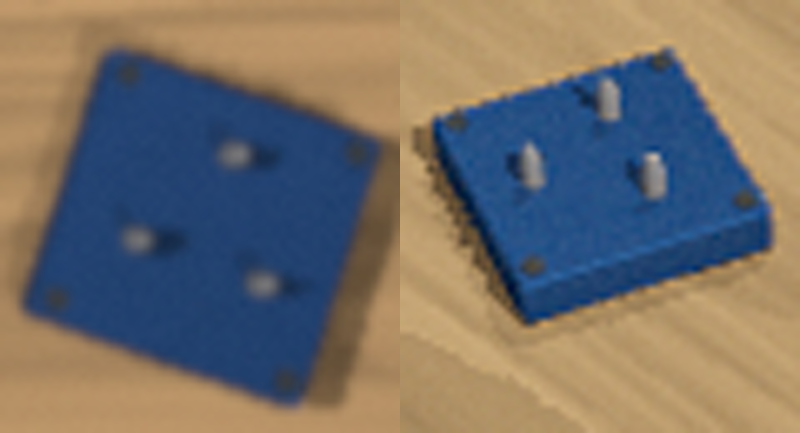

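The four-hole plate is on the left, with crop holes at (196,122), (298,132), (190,226) and (291,231). The three-hole plate is on the right, behind the bottle, with holes at (531,103), (481,212) and (604,201). The studs show at (237,153), (137,240) and (262,283) in the top crop, so the base is turned about -18°. Next I'll fit all the poses from both views.

```bash
cat > h.py <<'E'
import numpy as np
from scipy.optimize import least_squares
C={"scene":dict(f=415.2729,c=(322.2808,202.5569),p=[0.8698,0.3497,0.7008],R=[[-0.708,-0.5747,0.4103],[0.7062,-0.5738,0.4148],[-0.0029,0.5834,0.8122]]),
"top":dict(f=413.6563,c=(325.6853,194.9403),p=[0.392,-0.0079,0.9585],R=[[-0.0186,0.9877,-0.1553],[-0.9997,-0.0209,-0.0134],[-0.0165,0.155,0.9878]])}
def proj(n,X):
    k=C[n]; q=(np.atleast_2d(X)-k["p"])@np.array(k["R"])
    return np.c_[k["c"][0]-k["f"]*q[:,0]/q[:,2], k["c"][1]+k["f"]*q[:,1]/q[:,2]]
def crop(uv,x0,y0,s): return (np.array(uv,float)+.5)/s-.5+[x0,y0]
def rz(a): return np.array([[np.cos(a),-np.sin(a),0],[np.sin(a),np.cos(a),0],[0,0,1]])
def fit(obs,g,fixz=None,yaw=True):
    # obs: list (cam, model pts, pixels); returns x,y,z,yaw
    def r(v):
        z=v[2] if fixz is None else fixz
        T=rz(v[3] if yaw else 0)
        return np.concatenate([(proj(n,np.array(M)@T.T+[v[0],v[1],z])-U).ravel() for n,M,U in obs]+[[0 if yaw else v[3]]])
    s=least_squares(r,g,loss="soft_l1")
    return s.x,np.abs(r(s.x)).reshape(-1)
E
python3 - <<'E'
from h import *
np.set_printoptions(precision=4,suppress=True)
T=lambda *p:crop(p,270,120,800/120); S=lambda *p:crop(p,210,160,5)
B=lambda *p:crop(p,405,220,400/60); D=lambda *p:crop(p,258,92,400/60)
h=.036
hol=lambda a:[.025*np.cos(np.radians(a)),.025*np.sin(np.radians(a)),.01]
P3=[hol(0),hol(120),hol(240)]; cn=lambda h,z:[[h,h,z],[h,-h,z],[-h,-h,z],[-h,h,z]]
K=cn(.036,.01)
def show(n,o,g,**k):
    v,r=fit(o,g,**k); print(n,v[:3]*1000,np.degrees(v[3]),"res",r.round(1)); return v
o=[("top",P3,T((531,103),(481,212),(604,201))),("top",K,T((425,82),(636,64),(655,260),(447,280))),
 ("scene",P3[:2],S((173,375),(283,343))),("scene",K,S((222,440),(88,340),(222,226),(350,325)))]
show("p3",o,[.6,-.05,.01,0]);show("p3 zfix",o,[.6,-.05,.01,0],fixz=.01)
P4=[hol(a) for a in(45,135,225,315)]
show("p4",[("top",[P4[0],P4[3],P4[1],P4[2]],T((196,122),(298,132),(190,226),(291,231))),("scene",P4,S((391,564),(469,506),(411,438),(333,496)))],[.6,.05,.01,0])
sm=.025;tip=[[p[0],p[1],.036] for p in P3];bs=[[p[0],p[1],.02] for p in P3]
Kb=cn(.048,.02)
o=[("top",Kb,B((112,48),(380,137),(298,400),(25,303))),("scene",Kb,D((127,300),(34,118),(270,50),(370,212))),
 ("scene",tip,D((130,143),(254,152),(208,80))),("scene",bs,D((134,187),(254,195),(210,120)))]
show("base",o,[.4,-.26,0,-.3]);show("base zfix",o,[.4,-.26,0,-.3],fixz=0)
show("canister top",[("top",[[0,0,0]],T((212,361))),("scene",[[0,0,0]],S((569,241)))],[.55,.05,.1,0],yaw=False)
show("bottle top",[("top",[[0,0,0]],T((567,350))),("scene",[[0,0,0]],S((355,65)))],[.55,-.05,.1,0],yaw=False)
kr=lambda z:[[.085,.125,z],[.085,-.125,z],[-.085,-.125,z],[-.085,.125,z]]
o=[("top",kr(.01),T((48,77),(735,67),(755,515),(48,528))),("scene",kr(.01)[1:],S((28,303),(303,108),(766,428)))]
v=show("rack",o,[.55,0,0,0]);v=show("rack zfix",o,[.55,0,0,0],fixz=0)
for y in(.055,-.055): print("mark",(rz(v[3])@[-.042,y,.01]+[v[0],v[1],0])*1000)
kb=[[.065,.1,.008],[.065,-.1,.008],[-.065,-.1,.008],[-.065,.1,.008]]
show("board",[("top",kb,np.array([(176,234),(263,226),(268,283),(181,292)],float)),("scene",kb,np.array([(491,296),(397,237),(433,198),(520,250)],float))],[.4,.25,0,0])
show("ring",[("top",[[0,0,0.066]],[(323,243)]),("scene",[[0,0,.066]],[(361.5,166)])],[.4,0,0,0],yaw=False)
show("pliers",[("top",[[0,0,0]],[(352,57)]),("scene",[[0,0,0]],[(158,255)])],[.7,0,0,0],yaw=False)
E
```

```text
p3 [657.5545 -55.7868   4.3766] 4.504836166490408 res [0.2 0.  0.2 0.1 0.1 0.3 0.5 0.2 0.9 0.1 0.3 0.  0.3 0.  0.2 0.3 0.1 0.3
 0.7 1.1 0.4 0.1 0.2 0.  0.2 0.4 0. ]
p3 zfix [657.4005 -54.5211  10.    ] 4.728891582471045 res [0.3 0.6 0.2 0.6 0.2 0.9 0.1 0.4 1.3 0.8 0.6 0.6 0.2 0.4 0.3 1.5 0.1 1.5
 0.5 0.  0.3 1.  0.2 1.3 0.5 1.7 0. ]
p4 [657.5673  48.8851   4.4453] -5.0609624095349615 res [0.3 0.6 0.1 0.1 0.  0.5 0.2 0.2 0.1 0.5 0.2 0.  0.2 0.7 0.2 0.2 0. ]
base [ 403.1223 -238.5525   -4.4653] -20.67608547641984 res [0.3 1.1 0.2 0.2 0.1 1.2 0.2 1.  0.9 1.1 0.9 0.3 0.4 0.5 0.9 0.  0.  1.2
 0.3 1.1 0.2 0.6 0.  0.3 0.1 0.2 0.  0.3 0. ]
base zfix [ 404.8696 -236.2397   -0.5469] -20.69715027761756 res [0.9 2.  0.2 1.1 0.5 0.5 0.9 0.3 1.  1.6 1.  0.3 0.4 1.1 1.  0.6 0.1 0.6
 0.2 0.5 0.2 0.1 0.  0.8 0.1 0.8 0.  0.9 0. ]
canister top [573.6018  53.7613 102.0314] 0.0 res [0.3 0.2 0.3 0.  0. ]
bottle top [574.2523 -58.6242 103.8248] 0.0 res [0.2 0.2 0.2 0.  0. ]
rack [618.0162  -4.5824 -12.5471] 0.27127187380069684 res [0.2 0.3 0.4 1.7 0.6 0.9 0.2 1.7 1.2 2.2 7.  5.2 0.1 1.  0. ]
rack zfix [619.35    -2.9345  -0.4022] 0.12625784547364605 res [1.5 2.6 0.4 3.7 0.4 0.3 1.3 0.2 2.5 0.5 6.6 8.2 0.7 1.1 0. ]
mark [577.2289  51.9728  10.    ]
mark [577.4713 -58.0269  10.    ]
board [398.7155 247.1125  -7.9145] 5.142884440725322 res [0.9 1.5 0.5 0.1 0.7 0.1 1.1 0.5 1.1 3.2 0.9 0.1 2.  1.8 1.2 0.2 0. ]
ring [427.3052  13.4462  -4.7345] 0.0 res [0.6 0.5 0.8 0.1 0. ]
pliers [830.569  -61.2852 113.9504] 0.0 res [0.8 1.2 1.  0.2 0. ]
```

Both cameras agree in-plane, with a common height bias of about -5 mm. I'll turn the tool so the fingers close along world x, since that keeps the gripper body clear of the neighbouring object.

```bash
python3 -m crank '[{"turn":-1,"dz":-0.3,"gripper":1},{"turn":-1,"dz":-0.3},{"turn":-1,"dz":-0.3},{"turn":-1},{"turn":-1},{"turn":-1},{"turn":-1},{"turn":-1}]' 25
python3 -m crank '[{"turn":-1},{"turn":-1},{"turn":-1},{"turn":-1},{"turn":-1},{"turn":-1},{"turn":-0.3},{"turn":0}]'
python3 -c "
from station import sensors;o=sensors.get_obs();print(o['joint_pos'],o['eef_rot'])"
```

```text
[ 1.51121736  0.50179049 -0.42680781  1.55134189  0.22079227  1.13829985
 -0.21029117] [[ 9.48340634e-01  3.17253524e-01 -4.92487484e-04]
 [ 3.17253897e-01 -9.48339081e-01  1.71829628e-03]
 [ 7.80904222e-05 -1.78577376e-03 -9.99998402e-01]]$[0]: bad value
$[0]: bad value
```

```bash
python3 -m crank '[{"gripper":1,"dx":0,"dy":0,"dz":-0.3,"turn":-1},{"gripper":1,"dx":0,"dy":0,"dz":-0.3,"turn":-1},{"gripper":1,"dx":0,"dy":0,"dz":0,"turn":-1},{"gripper":1,"dx":0,"dy":0,"dz":0,"turn":-1},{"gripper":1,"dx":0,"dy":0,"dz":0,"turn":-1},{"gripper":1,"dx":0,"dy":0,"dz":0,"turn":-1},{"gripper":1,"dx":0,"dy":0,"dz":0,"turn":-1}]' 25
python3 -c "
from station import sensors;o=sensors.get_obs();print(o['joint_pos'],o['eef_rot'])"
```

```text
time_s: 0.98
eef_pos: [0.206, -0.616, 0.2441]
eef_rot: [[0.593, 0.806, -0.0], [0.806, -0.593, 0.001], [0.001, -0.001, -1.0]]
contact_force: [-0.5, -0.2, 0.8]
opening: 0.0917
grip_force: 0.0
[ 1.59929826  0.50912993 -0.55708404  1.52856808  0.28150725  1.18590288
  0.35846657] [[ 5.92557880e-01  8.05527816e-01 -3.09915920e-04]
 [ 8.05527552e-01 -5.92557253e-01  1.12468125e-03]
 [ 7.22319102e-04 -9.16084546e-04 -9.99999320e-01]]
```

```bash
python3 -m crank '[{"gripper":1,"dx":0,"dy":0,"dz":0,"turn":-1},{"gripper":1,"dx":0,"dy":0,"dz":0,"turn":-1},{"gripper":1,"dx":0,"dy":0,"dz":0,"turn":-1},{"gripper":1,"dx":0,"dy":0,"dz":0,"turn":-1},{"gripper":1,"dx":0,"dy":0,"dz":0,"turn":-1},{"gripper":1,"dx":0,"dy":0,"dz":0,"turn":-1},{"gripper":1,"dx":0,"dy":0,"dz":0,"turn":-1},{"gripper":1,"dx":0,"dy":0,"dz":0,"turn":-0.27}]'
python3 -m crank '[{"gripper":1,"dx":1,"dy":0.6,"dz":0,"turn":0},{"gripper":1,"dx":1,"dy":0.6,"dz":0,"turn":0},{"gripper":1,"dx":1,"dy":0.6,"dz":0,"turn":0},{"gripper":1,"dx":1,"dy":0.6,"dz":0,"turn":0},{"gripper":1,"dx":1,"dy":0.6,"dz":0,"turn":0},{"gripper":1,"dx":1,"dy":0.6,"dz":0,"turn":0},{"gripper":1,"dx":1,"dy":0.6,"dz":0,"turn":0},{"gripper":1,"dx":1,"dy":0.6,"dz":0,"turn":0}]'
python3 -c "
from station import sensors;o=sensors.get_obs();print(o['joint_pos'])"
```

```text
time_s: 1.98
eef_pos: [0.206, -0.6162, 0.2442]
eef_rot: [[0.002, 1.0, -0.0], [1.0, -0.002, 0.001], [0.001, -0.0, -1.0]]
contact_force: [0.2, 0.4, -0.9]
opening: 0.0917
grip_force: 0.0
time_s: 2.98
eef_pos: [0.3513, -0.3757, 0.2447]
eef_rot: [[0.004, 1.0, -0.0], [1.0, -0.004, -0.0], [-0.0, -0.0, -1.0]]
contact_force: [-0.3, -0.2, -0.3]
opening: 0.0917
grip_force: 0.0
[ 1.46457912  0.30215141 -0.82782046  1.85828444  0.25011648  1.08859829
  0.53803863]
```

```bash
python3 -m crank '[{"gripper":1,"dx":1,"dy":0.7,"dz":0,"turn":0},{"gripper":1,"dx":1,"dy":0.7,"dz":0,"turn":0},{"gripper":1,"dx":1,"dy":0.7,"dz":0,"turn":0},{"gripper":1,"dx":1,"dy":0.7,"dz":0,"turn":0},{"gripper":1,"dx":1,"dy":0.7,"dz":0,"turn":0},{"gripper":1,"dx":1,"dy":0.7,"dz":0,"turn":0},{"gripper":1,"dx":1,"dy":0.7,"dz":0,"turn":0},{"gripper":1,"dx":1,"dy":0.7,"dz":0,"turn":0}]'
python3 -m crank '[{"gripper":1,"dx":1,"dy":0.7,"dz":0.5,"turn":0},{"gripper":1,"dx":1,"dy":0.7,"dz":0.5,"turn":0},{"gripper":1,"dx":0.6,"dy":0.42,"dz":0.5,"turn":0},{"gripper":1,"dx":0,"dy":0,"dz":0,"turn":0},{"gripper":1,"dx":0,"dy":0,"dz":0,"turn":0}]'
python3 - <<'E'
from station import vision;import cv2,numpy as np
s=vision.camera("scene")["frame"];t=vision.camera("top")["frame"]
R=lambda i,x,y:cv2.resize(i[y:y+150,x:x+100],(400,600),interpolation=cv2.INTER_CUBIC)
cv2.imwrite("pics/g1.png",np.hstack([R(s,240,120),R(t,300,100)])[...,::-1])
E
```

```text
time_s: 3.98
eef_pos: [0.5199, -0.1364, 0.2447]
eef_rot: [[0.004, 1.0, -0.0], [1.0, -0.004, -0.0], [-0.0, -0.0, -1.0]]
contact_force: [0.0, -0.5, -0.9]
opening: 0.0922
grip_force: 0.0
time_s: 4.6
eef_pos: [0.574, -0.0602, 0.1998]
eef_rot: [[0.004, 1.0, -0.0], [1.0, -0.004, -0.001], [-0.001, -0.0, -1.0]]
contact_force: [0.6, -0.8, -0.1]
opening: 0.0916
grip_force: 0.0
```

View pics/g1.png

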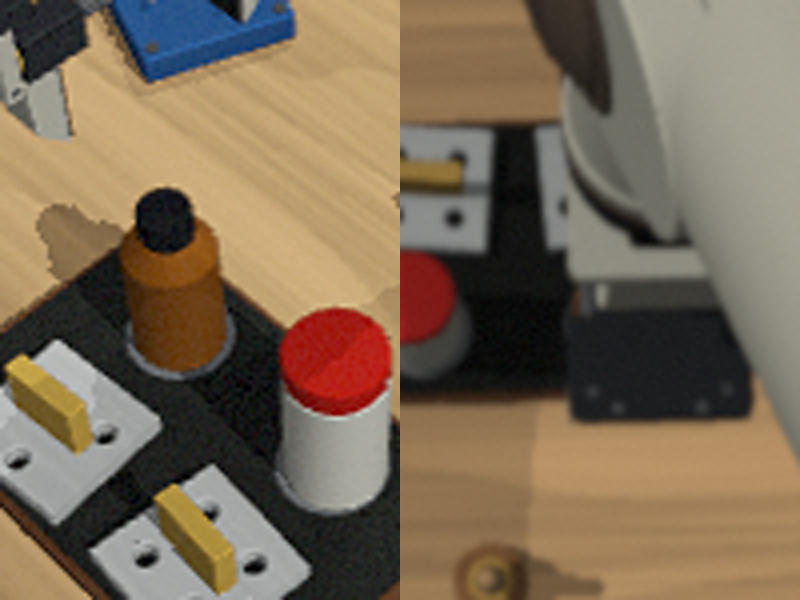

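The scene crop shows bottle and canister undisturbed, with one open finger at about (40,100). The top crop shows the hand over the bottle, clear of the canister. I'll descend and grasp.

```bash
python3 -m crank '[{"gripper":1,"dx":0.05,"dy":0,"dz":0.8,"turn":0},{"gripper":1,"dx":0,"dy":0,"dz":0.8,"turn":0},{"gripper":1,"dx":0,"dy":0,"dz":0.8,"turn":0},{"gripper":1,"dx":0,"dy":0,"dz":0.8,"turn":0},{"gripper":1,"dx":0,"dy":0,"dz":0.8,"turn":0},{"gripper":1,"dx":0,"dy":0,"dz":0.7,"turn":0},{"gripper":1,"dx":0,"dy":0,"dz":0.26,"turn":0},{"gripper":1,"dx":0,"dy":0,"dz":0,"turn":0}]'
python3 -c "
from h import *
print(proj('scene',[[.62,-.06,.2],[.63,-.06,.2],[.62,-.07,.2]]))"
```

```text
time_s: 5.7
eef_pos: [0.5742, -0.0581, 0.0508]
eef_rot: [[0.003, 1.0, -0.0], [1.0, -0.003, 0.0], [0.0, -0.0, -1.0]]
contact_force: [1.1, -0.4, 1.2]
opening: 0.0915
grip_force: 0.0
[[254.40051558 149.68117166]
 [249.63274081 152.89503338]
 [250.52087724 146.5150676 ]]
```

```bash
python3 -m crank '[{"gripper":0.7,"dx":0,"dy":0,"dz":0,"turn":0},{"gripper":0.6,"dx":0,"dy":0,"dz":0,"turn":0},{"gripper":0.55,"dx":0,"dy":0,"dz":0,"turn":0},{"gripper":0.4,"dx":0,"dy":0,"dz":0,"turn":0},{"gripper":0.4,"dx":0,"dy":0,"dz":0,"turn":0},{"gripper":0.4,"dx":0,"dy":0,"dz":0,"turn":0}]' 25
```

```text
time_s: 6.45
eef_pos: [0.5746, -0.0579, 0.0511]
eef_rot: [[0.003, 1.0, 0.001], [1.0, -0.003, 0.0], [0.0, 0.001, -1.0]]
contact_force: [1.4, -0.3, 0.1]
opening: 0.0474
grip_force: 25.0
```

```bash
python3 -m crank '[{"gripper":0.3,"dx":0,"dy":0,"dz":0,"turn":0},{"gripper":0.3,"dx":0,"dy":0,"dz":0,"turn":0}]' 25
```

```text
time_s: 6.7
eef_pos: [0.5746, -0.0579, 0.0511]
eef_rot: [[0.003, 1.0, 0.001], [1.0, -0.003, -0.0], [-0.0, 0.001, -1.0]]
contact_force: [0.4, -0.1, 0.6]
opening: 0.0475
grip_force: 25.0
```

```bash
python3 -m crank '[{"gripper":0.3,"dx":0,"dy":0,"dz":-0.4,"turn":0},{"gripper":0.3,"dx":0,"dy":0,"dz":-0.8,"turn":0},{"gripper":0.3,"dx":0,"dy":0,"dz":-0.9,"turn":0},{"gripper":0.3,"dx":0,"dy":0,"dz":-0.9,"turn":0},{"gripper":0.3,"dx":0,"dy":-0.2,"dz":-0.9,"turn":0},{"gripper":0.3,"dx":0.3,"dy":-0.5,"dz":-0.3,"turn":0},{"gripper":0.3,"dx":0.6,"dy":-0.7,"dz":0,"turn":0},{"gripper":0.3,"dx":0.9,"dy":-0.7,"dz":0,"turn":0}]'
python3 -m crank '[{"gripper":0.3,"dx":1,"dy":-0.6,"dz":0,"turn":0},{"gripper":0.3,"dx":1,"dy":-0.6,"dz":0,"turn":0},{"gripper":0.3,"dx":1,"dy":-0.6,"dz":0,"turn":0},{"gripper":0.3,"dx":1,"dy":-0.6,"dz":0,"turn":0},{"gripper":0.3,"dx":1,"dy":-0.6,"dz":0,"turn":0},{"gripper":0.3,"dx":1,"dy":-0.4,"dz":0,"turn":0},{"gripper":0.3,"dx":1,"dy":-0.2,"dz":0,"turn":0},{"gripper":0.3,"dx":1,"dy":0,"dz":0,"turn":0}]'
python3 -m crank '[{"gripper":0.3,"dx":0.8,"dy":0,"dz":0,"turn":0},{"gripper":0.3,"dx":0.5,"dy":0,"dz":0.1,"turn":0},{"gripper":0.3,"dx":0.2,"dy":0,"dz":0.5,"turn":0},{"gripper":0.3,"dx":0,"dy":0,"dz":0.7,"turn":0},{"gripper":0.3,"dx":0,"dy":0,"dz":0.7,"turn":0},{"gripper":0.3,"dx":0,"dy":0,"dz":0.7,"turn":0},{"gripper":0.3,"dx":0,"dy":0,"dz":0,"turn":0}]'
```

```text
time_s: 7.7
eef_pos: [0.5091, -0.0035, 0.1763]
eef_rot: [[0.004, 1.0, -0.002], [1.0, -0.004, -0.001], [-0.001, -0.002, -1.0]]
contact_force: [0.7, 0.5, -2.0]
opening: 0.0473
grip_force: 25.0
time_s: 8.7
eef_pos: [0.4017, 0.2368, 0.1763]
eef_rot: [[0.002, 1.0, -0.001], [1.0, -0.002, -0.002], [-0.002, -0.001, -1.0]]
contact_force: [0.5, -0.3, -0.2]
opening: 0.0472
grip_force: 25.0
time_s: 9.57
eef_pos: [0.4026, 0.2796, 0.0934]
eef_rot: [[0.003, 1.0, -0.004], [1.0, -0.003, -0.003], [-0.003, -0.004, -1.0]]
contact_force: [0.2, 0.1, -1.8]
opening: 0.0475
grip_force: 25.0
```

```bash
python3 -m crank '[{"gripper":0.3,"dx":0.3,"dy":0,"dz":0.6,"turn":0},{"gripper":0.3,"dx":0,"dy":0,"dz":0.5,"turn":0},{"gripper":0.3,"dx":0,"dy":0,"dz":0.2,"turn":0},{"gripper":0.3,"dx":0,"dy":0,"dz":0.1,"turn":0},{"gripper":0.3,"dx":0,"dy":0,"dz":0.04,"turn":0},{"gripper":0.3,"dx":0,"dy":0,"dz":0,"turn":0},{"gripper":0.3,"dx":0,"dy":0,"dz":0,"turn":0}]'
```

```text
time_s: 10.45
eef_pos: [0.4045, 0.2906, 0.0531]
eef_rot: [[0.003, 1.0, 0.001], [1.0, -0.003, 0.0], [0.0, 0.001, -1.0]]
contact_force: [-0.2, -0.5, -1.8]
opening: 0.0472
grip_force: 25.0
```

```bash
python3 -m crank '[{"gripper":0.3,"dx":0,"dy":0,"dz":0.07,"turn":0},{"gripper":0.3,"dx":0,"dy":0,"dz":0.04,"turn":0},{"gripper":0.3,"dx":0,"dy":0,"dz":0,"turn":0},{"gripper":0.3,"dx":0,"dy":0,"dz":0,"turn":0}]'
```

```text
time_s: 10.95
eef_pos: [0.4042, 0.2906, 0.0494]
eef_rot: [[0.003, 1.0, -0.0], [1.0, -0.003, 0.0], [0.0, -0.0, -1.0]]
contact_force: [-0.2, 0.7, -1.4]
opening: 0.0476
grip_force: 25.0
```

```bash
python3 -m crank '[{"gripper":0.55,"dx":0,"dy":0,"dz":0.01,"turn":0},{"gripper":0.6,"dx":0,"dy":0,"dz":0,"turn":0},{"gripper":0.8,"dx":0,"dy":0,"dz":0,"turn":0},{"gripper":1,"dx":0,"dy":0,"dz":0,"turn":0},{"gripper":1,"dx":0,"dy":0,"dz":-0.5,"turn":0},{"gripper":1,"dx":0,"dy":0,"dz":-1,"turn":0},{"gripper":1,"dx":0,"dy":0,"dz":-1,"turn":0},{"gripper":1,"dx":0,"dy":0,"dz":-1,"turn":0}]'
python3 -m crank '[{"gripper":1,"dx":-0.3,"dy":0.3,"dz":-0.8,"turn":0},{"gripper":1,"dx":-0.8,"dy":0.7,"dz":-0.2,"turn":0},{"gripper":1,"dx":-1,"dy":0.8,"dz":0,"turn":0},{"gripper":1,"dx":-1,"dy":0.8,"dz":0,"turn":0},{"gripper":1,"dx":-1,"dy":0.8,"dz":0,"turn":0},{"gripper":1,"dx":-1,"dy":0.8,"dz":0,"turn":0},{"gripper":1,"dx":-1,"dy":0.8,"dz":0,"turn":0},{"gripper":1,"dx":-0.9,"dy":0.4,"dz":0,"turn":0}]'
python3 -m crank '[{"gripper":1,"dx":-0.6,"dy":0.2,"dz":0,"turn":0},{"gripper":1,"dx":-0.2,"dy":0.1,"dz":0,"turn":0},{"gripper":1,"dx":0,"dy":0,"dz":0,"turn":0},{"gripper":1,"dx":0,"dy":0,"dz":0,"turn":0}]'
```

```text
time_s: 11.95
eef_pos: [0.4042, 0.2908, 0.156]
eef_rot: [[0.002, 1.0, 0.001], [1.0, -0.002, 0.0], [0.0, 0.001, -1.0]]
contact_force: [1.2, -0.0, -0.3]
opening: 0.0916
grip_force: 0.0
time_s: 12.95
eef_pos: [0.5669, 0.0789, 0.1852]
eef_rot: [[0.004, 1.0, 0.001], [1.0, -0.004, 0.0], [0.0, 0.001, -1.0]]
contact_force: [0.4, 0.5, -0.4]
opening: 0.0919
grip_force: 0.0
time_s: 13.45
eef_pos: [0.5741, 0.0577, 0.1844]
eef_rot: [[0.0, 1.0, 0.0], [1.0, -0.0, 0.001], [0.001, 0.0, -1.0]]
contact_force: [-0.1, 0.2, 0.7]
opening: 0.0917
grip_force: 0.0
```

```bash
python3 -m crank '[{"gripper":1,"dx":-0.13,"dy":0,"dz":0.6,"turn":0},{"gripper":1,"dx":0,"dy":0,"dz":0.8,"turn":0},{"gripper":1,"dx":0,"dy":0,"dz":0.9,"turn":0},{"gripper":1,"dx":0,"dy":0,"dz":0.9,"turn":0},{"gripper":1,"dx":0,"dy":0,"dz":0.8,"turn":0},{"gripper":1,"dx":0,"dy":0,"dz":0.44,"turn":0},{"gripper":1,"dx":0,"dy":0,"dz":0,"turn":0},{"gripper":1,"dx":0,"dy":0,"dz":0,"turn":0}]'
python3 -m crank '[{"gripper":0.7,"dx":0,"dy":0,"dz":0,"turn":0},{"gripper":0.6,"dx":0,"dy":0,"dz":0,"turn":0},{"gripper":0.57,"dx":0,"dy":0,"dz":0,"turn":0},{"gripper":0.3,"dx":0,"dy":0,"dz":0,"turn":0},{"gripper":0.3,"dx":0,"dy":0,"dz":0,"turn":0},{"gripper":0.3,"dx":0,"dy":0,"dz":0,"turn":0}]' 25
```

```text
time_s: 14.45
eef_pos: [0.5752, 0.0526, 0.0516]
eef_rot: [[0.002, 1.0, 0.001], [1.0, -0.002, 0.0], [0.0, 0.001, -1.0]]
contact_force: [-0.7, -0.0, 0.4]
opening: 0.0919
grip_force: 0.0
time_s: 15.2
eef_pos: [0.5747, 0.0522, 0.051]
eef_rot: [[0.003, 1.0, 0.0], [1.0, -0.003, -0.0], [-0.0, 0.0, -1.0]]
contact_force: [-0.4, -0.4, 0.3]
opening: 0.0501
grip_force: 25.0
```

```bash
python3 -m crank '[{"gripper":0.3,"dx":0,"dy":0,"dz":-0.4,"turn":0},{"gripper":0.3,"dx":0,"dy":0,"dz":-0.8,"turn":0},{"gripper":0.3,"dx":0,"dy":0,"dz":-0.9,"turn":0},{"gripper":0.3,"dx":0.2,"dy":-0.2,"dz":-0.8,"turn":0},{"gripper":0.3,"dx":0.5,"dy":-0.5,"dz":-0.4,"turn":0},{"gripper":0.3,"dx":0.7,"dy":-0.7,"dz":0,"turn":0},{"gripper":0.3,"dx":0.7,"dy":-0.8,"dz":0,"turn":0},{"gripper":0.3,"dx":0.7,"dy":-0.8,"dz":0,"turn":0}]'
python3 -m crank '[{"gripper":0.3,"dx":0.7,"dy":-0.8,"dz":0,"turn":0},{"gripper":0.3,"dx":0.6,"dy":-0.8,"dz":0,"turn":0},{"gripper":0.3,"dx":0.5,"dy":-0.7,"dz":0,"turn":0},{"gripper":0.3,"dx":0.3,"dy":-0.4,"dz":0.3,"turn":0},{"gripper":0.3,"dx":0,"dy":0,"dz":0.6,"turn":0},{"gripper":0.3,"dx":0,"dy":0,"dz":0.7,"turn":0},{"gripper":0.3,"dx":0,"dy":0,"dz":0,"turn":0},{"gripper":0.3,"dx":0,"dy":0,"dz":0,"turn":0}]'
```

```text
time_s: 16.2
eef_pos: [0.4825, 0.1377, 0.1498]
eef_rot: [[0.001, 1.0, -0.001], [1.0, -0.001, -0.0], [-0.0, -0.001, -1.0]]
contact_force: [-0.5, 0.3, -1.0]
opening: 0.0496
grip_force: 25.0
time_s: 17.2
eef_pos: [0.4035, 0.2002, 0.1024]
eef_rot: [[0.002, 1.0, 0.0], [1.0, -0.002, 0.0], [0.0, 0.0, -1.0]]
contact_force: [0.2, 0.5, -1.6]
opening: 0.0497
grip_force: 25.0
```

Descending 53 mm to a TCP height of about 0.0494.

```bash
python3 -m crank '[{"gripper":0.3,"dx":0,"dy":0,"dz":0.6,"turn":0},{"gripper":0.3,"dx":0,"dy":0,"dz":0.6,"turn":0},{"gripper":0.3,"dx":0,"dy":0,"dz":0.3,"turn":0},{"gripper":0.3,"dx":0,"dy":0,"dz":0.15,"turn":0},{"gripper":0.3,"dx":0,"dy":0,"dz":0.1,"turn":0},{"gripper":0.3,"dx":0,"dy":0,"dz":0,"turn":0},{"gripper":0.3,"dx":0,"dy":0,"dz":0,"turn":0}]'
```

```text
time_s: 18.08
eef_pos: [0.4043, 0.1998, 0.0497]
eef_rot: [[0.003, 1.0, 0.001], [1.0, -0.003, 0.0], [0.0, 0.001, -1.0]]
contact_force: [-0.2, 0.1, -1.5]
opening: 0.0499
grip_force: 25.0
```

```bash
python3 -m crank '[{"gripper":0.58,"dx":0,"dy":0,"dz":0.01,"turn":0},{"gripper":0.65,"dx":0,"dy":0,"dz":0,"turn":0},{"gripper":0.8,"dx":0,"dy":0,"dz":0,"turn":0},{"gripper":1,"dx":0,"dy":0,"dz":0,"turn":0},{"gripper":1,"dx":0,"dy":0,"dz":-0.5,"turn":0},{"gripper":1,"dx":0,"dy":0,"dz":-1,"turn":0},{"gripper":1,"dx":0,"dy":0,"dz":-1,"turn":0},{"gripper":1,"dx":0,"dy":0,"dz":-0.9,"turn":0}]'
python3 -m crank '[{"gripper":1,"dx":-0.5,"dy":0.5,"dz":-0.2,"turn":0},{"gripper":1,"dx":-0.9,"dy":0.9,"dz":0,"turn":0},{"gripper":1,"dx":-1,"dy":1,"dz":0,"turn":0},{"gripper":1,"dx":-1,"dy":1,"dz":0,"turn":0},{"gripper":0.8,"dx":-1,"dy":1,"dz":0,"turn":0},{"gripper":0.7,"dx":-1,"dy":1,"dz":0,"turn":0},{"gripper":0.6,"dx":-1,"dy":1,"dz":0,"turn":0},{"gripper":0.6,"dx":-0.9,"dy":0.9,"dz":0,"turn":0}]'
python3 -m crank '[{"gripper":0.6,"dx":-0.7,"dy":0.7,"dz":0.2,"turn":0},{"gripper":0.6,"dx":-0.4,"dy":0.35,"dz":0.3,"turn":-0.5},{"gripper":0.6,"dx":-0.1,"dy":0.1,"dz":0.3,"turn":-0.45},{"gripper":0.6,"dx":0,"dy":0,"dz":0,"turn":0},{"gripper":0.6,"dx":0,"dy":0,"dz":0,"turn":0}]'
```

```text
time_s: 19.08
eef_pos: [0.404, 0.2, 0.153]
eef_rot: [[0.002, 1.0, 0.001], [1.0, -0.002, 0.0], [0.0, 0.001, -1.0]]
contact_force: [0.4, -0.1, 0.2]
opening: 0.0914
grip_force: 0.0
time_s: 20.08
eef_pos: [0.6235, -0.0212, 0.1583]
eef_rot: [[0.003, 1.0, 0.001], [1.0, -0.003, 0.0], [0.0, 0.001, -1.0]]
contact_force: [-0.2, 0.6, -0.1]
opening: 0.0574
grip_force: 0.0
time_s: 20.7
eef_pos: [0.6566, -0.0546, 0.1337]
eef_rot: [[-0.081, 0.997, 0.0], [0.997, 0.081, 0.001], [0.001, 0.0, -1.0]]
contact_force: [0.5, 0.6, -0.8]
opening: 0.0549
grip_force: 0.0
```

```bash
python3 -m crank '[{"gripper":0.6,"dx":0,"dy":0.04,"dz":0.6,"turn":0},{"gripper":0.6,"dx":0,"dy":0,"dz":0.9,"turn":0},{"gripper":0.6,"dx":0,"dy":0,"dz":0.9,"turn":0},{"gripper":0.6,"dx":0,"dy":0,"dz":0.7,"turn":0},{"gripper":0.6,"dx":0,"dy":0,"dz":0.35,"turn":0},{"gripper":0.5,"dx":0,"dy":0,"dz":0.14,"turn":0},{"gripper":0.4,"dx":0,"dy":0,"dz":0,"turn":0},{"gripper":0.3,"dx":0,"dy":0,"dz":0,"turn":0}]'
python3 -m crank '[{"gripper":0.2,"dx":0,"dy":0,"dz":0,"turn":0},{"gripper":0.16,"dx":0,"dy":0,"dz":0,"turn":0},{"gripper":0,"dx":0,"dy":0,"dz":0,"turn":0},{"gripper":0,"dx":0,"dy":0,"dz":0,"turn":0},{"gripper":0,"dx":0,"dy":0,"dz":0,"turn":0},{"gripper":0,"dx":0,"dy":0,"dz":0,"turn":0}]' 45
```

```text
time_s: 21.7
eef_pos: [0.6589, -0.0558, 0.0264]
eef_rot: [[-0.08, 0.997, 0.002], [0.997, 0.08, -0.0], [-0.0, 0.002, -1.0]]
contact_force: [0.4, 0.3, 0.1]
opening: 0.0312
grip_force: 0.0
time_s: 22.45
eef_pos: [0.6584, -0.0558, 0.0257]
eef_rot: [[-0.08, 0.997, 0.001], [0.997, 0.08, -0.0], [-0.0, 0.001, -1.0]]
contact_force: [-0.6, -0.3, 2.7]
opening: 0.0117
grip_force: 45.0
```

The plate is held, with the opening at 11.7 mm. Next I'll refine base and plate together: small camera corrections, text heights as constraints, and the grasped x values.

```bash
cat > ba.py <<'E'
from h import *
import h
from scipy.spatial.transform import Rotation as Ro
np.set_printoptions(precision=2,suppress=True)
T=lambda *p:crop(p,270,120,800/120); S=lambda *p:crop(p,210,160,5)
B=lambda *p:crop(p,405,220,400/60); D=lambda *p:crop(p,258,92,400/60)
hol=lambda a,z=.01:[.025*np.cos(np.radians(a)),.025*np.sin(np.radians(a)),z]
cn=lambda h,z:[[h,h,z],[h,-h,z],[-h,-h,z],[-h,h,z]]
P3=[hol(0),hol(120),hol(240)];K=cn(.036,.01);Kb=cn(.048,.02);P4=[hol(a) for a in(45,135,225,315)]
t=[hol(a,.036) for a in(0,120,240)];b=[hol(a,.02) for a in(0,120,240)]
O={"p3":(.01,[("top",P3,T((531,103),(481,212),(604,201))),("top",K,T((425,82),(636,64),(655,260),(447,280))),
 ("scene",P3[:2],S((173,375),(283,343))),("scene",K,S((222,440),(88,340),(222,226),(350,325)))]),
"p4":(.01,[("top",[P4[0],P4[3],P4[1],P4[2]],T((196,122),(298,132),(190,226),(291,231))),("scene",P4,S((391,564),(469,506),(411,438),(333,496)))]),
"base":(0,[("top",Kb,B((112,48),(380,137),(298,400),(25,303))),("scene",Kb,D((127,300),(34,118),(270,50),(370,212))),
 ("scene",t,D((130,143),(254,152),(208,80))),("scene",b,D((134,187),(254,195),(210,120)))]),
"can":(.108,[("top",[[0,0,0]],T((212,361))),("scene",[[0,0,0]],S((569,241)))]),
"bot":(.110,[("top",[[0,0,0]],T((567,350))),("scene",[[0,0,0]],S((355,65)))])}
g=dict(p3=[.658,-.055,.08],p4=[.657,.05,-.09],base=[.404,-.237,-.36],can=[.5747,.053,0],bot=[.5746,-.058,0])
kx=dict(p3=.6584,can=.5747,bot=.5746)
N=list(O);C0={k:(np.array(v["p"]),np.array(v["R"])) for k,v in h.C.items()}
def setc(v):
    for i,k in enumerate(("scene","top")):
        h.C[k]["p"]=C0[k][0]+v[6*i:6*i+3]; h.C[k]["R"]=Ro.from_rotvec(v[6*i+3:6*i+6]).as_matrix()@C0[k][1]
def res(v):
    setc(v); r=[]
    for i,n in enumerate(N):
        x,y,a=v[12+3*i:15+3*i]
        for c,M,U in O[n][1]: r.append(((proj(c,np.array(M)@rz(a).T+[x,y,O[n][0]])-U)/.5).ravel())
        if n in kx: r.append([(x-kx[n])/.0005])
    for i in(0,6): r+= [v[i:i+3]/.002, v[i+3:i+6]/.004]
    return np.concatenate(r)
s=least_squares(res,np.r_[np.zeros(12),np.concatenate([g[n] for n in N])],loss="soft_l1",x_scale=.01)
setc(s.x)
if __name__=="__main__":
    cov=np.linalg.inv(s.jac.T@s.jac)**1
    for i,n in enumerate(N): print(n,s.x[12+3*i:14+3*i]*1000,np.degrees(s.x[14+3*i]),np.sqrt(np.diag(cov))[12+3*i:14+3*i]*1000)
    print(s.x[:12]*1000)
E
python3 ba.py
```

```text
Traceback (most recent call last):
  File "ba.py", line 35, in <module>
    cov=np.linalg.inv(s.jac.T@s.jac)**1
        ~~~~~~~~~~~~~^^^^^^^^^^^^^^^
numpy.linalg.LinAlgError: Singular matrix
```

```bash
sed -i 's/linalg.inv(/linalg.pinv(/' ba.py; python3 ba.py
python3 -m crank '[{"gripper":0,"dx":0,"dy":0,"dz":-0.3,"turn":0},{"gripper":0,"dx":0,"dy":0,"dz":-0.7,"turn":0},{"gripper":0,"dx":0,"dy":0,"dz":-0.9,"turn":0},{"gripper":0,"dx":0,"dy":0,"dz":-0.9,"turn":0},{"gripper":0,"dx":0,"dy":0,"dz":-0.6,"turn":0},{"gripper":0,"dx":0,"dy":0,"dz":0,"turn":0},{"gripper":0,"dx":0,"dy":0,"dz":0,"turn":0}]'
```

```text
p3 [658.22 -54.45] 4.455378084028016 [0.46 2.72]
p4 [658.07  49.66] -4.99590162633512 [0.7 2.6]
base [ 404.37 -236.96] -20.70209038690638 [1.07 3.11]
can [574.71  54.73] -0.1587216217887812 [0.45 2.53]
bot [574.78 -57.07] 0.8187056108406584 [0.48 2.67]
[-0.86 -0.45  0.89 -0.98  0.21  0.14  0.6   0.45  1.74  0.65 -1.19 -0.43]
time_s: 23.32
eef_pos: [0.6574, -0.0561, 0.1266]
eef_rot: [[-0.08, 0.997, -0.001], [0.997, 0.08, -0.0], [-0.0, -0.001, -1.0]]
contact_force: [0.0, 0.2, -3.1]
opening: 0.0116
grip_force: 45.0
```

```bash
python3 -m crank '[{"gripper":0,"dx":-0.2,"dy":-0.3,"dz":0,"turn":0},{"gripper":0,"dx":-0.4,"dy":-0.7,"dz":0,"turn":0},{"gripper":0,"dx":-0.6,"dy":-1,"dz":0,"turn":0},{"gripper":0,"dx":-0.6,"dy":-1,"dz":0,"turn":0},{"gripper":0,"dx":-0.6,"dy":-1,"dz":0,"turn":0},{"gripper":0,"dx":-0.6,"dy":-1,"dz":0,"turn":0},{"gripper":0,"dx":-0.6,"dy":-1,"dz":0,"turn":0},{"gripper":0,"dx":-0.6,"dy":-1,"dz":0,"turn":0}]'
python3 -m crank '[{"gripper":0,"dx":-0.6,"dy":-0.9,"dz":0,"turn":0},{"gripper":0,"dx":-0.4,"dy":-0.6,"dz":0,"turn":0},{"gripper":0,"dx":-0.17,"dy":-0.4,"dz":0,"turn":1},{"gripper":0,"dx":0,"dy":0,"dz":0,"turn":1},{"gripper":0,"dx":0,"dy":0,"dz":0,"turn":1},{"gripper":0,"dx":0,"dy":0,"dz":0,"turn":1},{"gripper":0,"dx":0,"dy":0,"dz":0,"turn":1},{"gripper":0,"dx":0,"dy":0,"dz":0,"turn":0}]'
python3 -m crank '[{"gripper":0,"dx":0,"dy":0,"dz":0,"turn":0},{"gripper":0,"dx":0,"dy":0,"dz":0,"turn":0}]'; python3 -c "
from station import sensors;o=sensors.get_obs();print(o['joint_pos'].round(2),o['eef_pos'],o['eef_rot'].round(4)[:,1])"
```

```text
time_s: 24.32
eef_pos: [0.4567, -0.199, 0.1267]
eef_rot: [[-0.08, 0.997, -0.002], [0.997, 0.08, 0.0], [0.0, -0.002, -1.0]]
contact_force: [-0.7, -0.6, -2.3]
opening: 0.0118
grip_force: 45.0
time_s: 25.32
eef_pos: [0.4039, -0.2377, 0.127]
eef_rot: [[0.348, 0.937, -0.001], [0.937, -0.348, 0.0], [-0.0, -0.001, -1.0]]
contact_force: [0.3, 0.3, -2.1]
opening: 0.0117
grip_force: 45.0
time_s: 25.58
eef_pos: [0.4047, -0.2378, 0.1273]
eef_rot: [[0.348, 0.938, -0.0], [0.938, -0.348, 0.0], [0.0, -0.0, -1.0]]
contact_force: [-0.4, -0.2, -2.8]
opening: 0.0118
grip_force: 45.0
[ 1.17  0.4  -0.82  2.07  0.4   0.83 -0.24] [ 0.40466342 -0.23775031  0.12727226] [ 9.375e-01 -3.479e-01 -3.000e-04]
```

```bash
python3 -m crank '[{"gripper":0,"dx":-0.01,"dy":-0.02,"dz":0.5,"turn":0.07},{"gripper":0,"dx":0,"dy":0,"dz":0.7,"turn":0},{"gripper":0,"dx":0,"dy":0,"dz":0.6,"turn":0},{"gripper":0,"dx":0,"dy":0,"dz":0.3,"turn":0},{"gripper":0,"dx":0,"dy":0,"dz":0,"turn":0},{"gripper":0,"dx":0,"dy":0,"dz":0,"turn":0}]'
python3 - <<'E'
from station import vision;import cv2,numpy as np
s=vision.camera("scene")["frame"];t=vision.camera("top")["frame"]
R=lambda i,x,y,w,h,W,H:cv2.resize(i[y:y+h,x:x+w],(W,H),interpolation=cv2.INTER_CUBIC)
cv2.imwrite("pics/p1.png",np.hstack([R(s,240,70,80,90,400,450),R(t,405,210,80,90,400,450)])[...,::-1])
E
```

```text
time_s: 26.32
eef_pos: [0.4048, -0.2379, 0.0648]
eef_rot: [[0.354, 0.935, 0.001], [0.935, -0.354, -0.0], [0.0, 0.001, -1.0]]
contact_force: [0.3, 0.5, -1.8]
opening: 0.0117
grip_force: 45.0
```

View pics/p1.png

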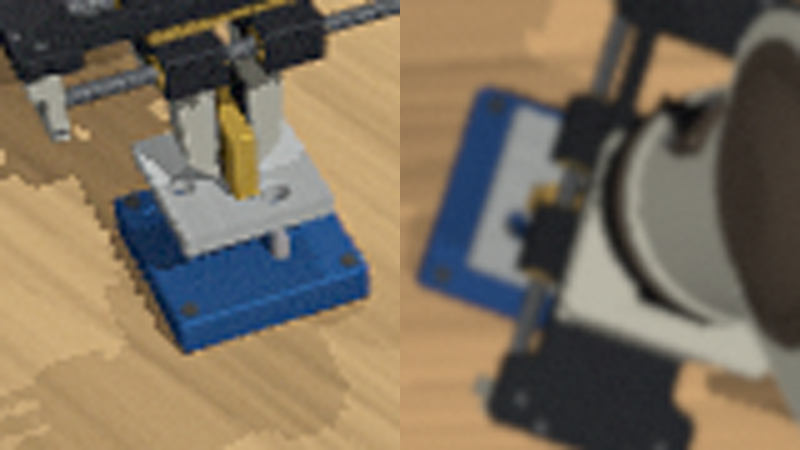

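The scene crop shows the plate hovering square above the base, with plate corners at (133,143), (333,208) and (187,243) and holes at (184,187) and (276,192). I'll measure the plate's offset from the base.

```bash
python3 - <<'E'
from ba import *
S2=lambda *p:crop(p,240,70,5)
o=[("scene",[K[0],K[1],K[3]],S2((187,243),(133,143),(333,208))),("scene",P3[:2],S2((184,187),(276,192))),
("top",[K[0],K[3]],S2((115,100),(67,268))+[165,140]),("top",[P3[1]],S2((118,224))+[165,140])]
for oo in(o[:2],o[2:],o):
  v,r=fit(oo,[.404,-.237,.049,-.36],fixz=.0491);print(v[:2]*1000,np.degrees(v[3]),r)
Kb2=[("scene",[Kb[0],Kb[1],Kb[3]],S2((183,335),(117,203),(368,272))),("top",[Kb[0],Kb[3]],S2((85,88),(20,270))+[165,140])]
for oo in(Kb2[:1],Kb2[1:],Kb2):
  v,r=fit(oo,[.404,-.237,0,-.36],fixz=0);print("base",v[:2]*1000,np.degrees(v[3]),r)
E
```

```text
[ 405.29 -235.67] -22.746945816722786 [0.49 0.08 0.48 0.26 0.42 1.28 0.32 0.08 0.06 0.63 0.  ]
[ 406.61 -236.26] -18.93058173825359 [0.07 1.01 0.42 0.54 0.33 0.22 0.  ]
[ 405.4  -236.14] -21.043850002046423 [0.05 0.18 0.03 0.59 0.51 1.78 0.38 0.05 0.03 0.37 0.67 1.19 0.02 0.77
 0.45 0.07 0.  ]
base [ 405.1  -234.38] -21.171175772459705 [0.25 0.32 0.71 0.07 1.37 0.32 0.  ]
base [ 405.21 -237.86] -21.659620041404445 [0.35 2.05 0.35 1.77 0.  ]
base [ 404.83 -236.4 ] -21.44664613810172 [0.87 0.86 1.1  0.61 0.79 0.07 0.38 1.82 0.94 2.06 0.  ]
```

Plate and base agree to under 1 mm and 1°. Lowering onto the studs in steps, watching the force.

```bash
python3 -m crank '[{"gripper":0,"dx":0,"dy":0,"dz":0.2,"turn":0},{"gripper":0,"dx":0,"dy":0,"dz":0.15,"turn":0},{"gripper":0,"dx":0,"dy":0,"dz":0.1,"turn":0},{"gripper":0,"dx":0,"dy":0,"dz":0.1,"turn":0},{"gripper":0,"dx":0,"dy":0,"dz":0.1,"turn":0},{"gripper":0,"dx":0,"dy":0,"dz":0,"turn":0}]'
```

```text
time_s: 27.18
eef_pos: [0.4041, -0.2377, 0.0447]
eef_rot: [[0.354, 0.935, -0.0], [0.935, -0.354, 0.0], [0.0, -0.0, -1.0]]
contact_force: [0.3, -0.3, -2.6]
opening: 0.0122
grip_force: 45.0
```

```bash
python3 -m crank '[{"gripper":0,"dx":0,"dy":0,"dz":0.1,"turn":0},{"gripper":0,"dx":0,"dy":0,"dz":0.1,"turn":0},{"gripper":0,"dx":0,"dy":0,"dz":0.07,"turn":0},{"gripper":0,"dx":0,"dy":0,"dz":0.03,"turn":0},{"gripper":0,"dx":0,"dy":0,"dz":0,"turn":0},{"gripper":0,"dx":0,"dy":0,"dz":0,"turn":0}]'
```

```text
time_s: 27.92
eef_pos: [0.4043, -0.2379, 0.036]
eef_rot: [[0.354, 0.935, 0.0], [0.935, -0.354, -0.0], [0.0, 0.0, -1.0]]
contact_force: [0.7, -0.0, -2.6]
opening: 0.012
grip_force: 45.0
```

```bash
python3 -m crank '[{"gripper":0,"dx":0,"dy":0,"dz":0.02,"turn":0},{"gripper":0,"dx":0,"dy":0,"dz":0.02,"turn":0},{"gripper":0,"dx":0,"dy":0,"dz":0,"turn":0},{"gripper":0,"dx":0,"dy":0,"dz":0,"turn":0}]'
```

```text
time_s: 28.42
eef_pos: [0.4044, -0.2379, 0.0356]
eef_rot: [[0.354, 0.935, -0.0], [0.935, -0.354, -0.001], [-0.001, 0.0, -1.0]]
contact_force: [-3.5, 1.3, 10.4]
opening: 0.0118
grip_force: 45.0
```

Contact force of +10 N at a TCP height of 0.0356 matches the fully seated height. Releasing, backing off and looking.

```bash
python3 -m crank '[{"gripper":0.2,"dx":0,"dy":0,"dz":-0.02,"turn":0},{"gripper":0.4,"dx":0,"dy":0,"dz":0,"turn":0},{"gripper":0.5,"dx":0,"dy":0,"dz":0,"turn":0},{"gripper":0.5,"dx":0,"dy":0,"dz":-0.4,"turn":0},{"gripper":0.5,"dx":0,"dy":0,"dz":-0.8,"turn":0},{"gripper":0.7,"dx":0,"dy":0,"dz":-1,"turn":0},{"gripper":1,"dx":0,"dy":0,"dz":-1,"turn":0},{"gripper":1,"dx":0,"dy":0,"dz":-1,"turn":0}]'
python3 -m crank '[{"gripper":1,"dx":0,"dy":0,"dz":-0.6,"turn":-1},{"gripper":1,"dx":0,"dy":0,"dz":0,"turn":-1},{"gripper":1,"dx":0,"dy":0,"dz":0,"turn":-1},{"gripper":1,"dx":0,"dy":0,"dz":0,"turn":-1},{"gripper":1,"dx":0.3,"dy":0,"dz":0,"turn":-0.13},{"gripper":1,"dx":0.7,"dy":0,"dz":0,"turn":0},{"gripper":1,"dx":1,"dy":0,"dz":0,"turn":0},{"gripper":1,"dx":1,"dy":0,"dz":0,"turn":0}]'
python3 -m crank '[{"gripper":1,"dx":1,"dy":0,"dz":0,"turn":0},{"gripper":1,"dx":1,"dy":0,"dz":0,"turn":0},{"gripper":1,"dx":1,"dy":0,"dz":0,"turn":0},{"gripper":1,"dx":1,"dy":0,"dz":0,"turn":0},{"gripper":1,"dx":1,"dy":0,"dz":0,"turn":0},{"gripper":1,"dx":1,"dy":0,"dz":0,"turn":0},{"gripper":1,"dx":0.6,"dy":0,"dz":0,"turn":0},{"gripper":1,"dx":0,"dy":0,"dz":0,"turn":0}]'
python3 - <<'E'
from station import vision;import cv2,numpy as np
s=vision.camera("scene")["frame"]
cv2.imwrite("pics/s2.png",s[...,::-1])
a=cv2.resize(s[85:165,250:330],(500,500),interpolation=cv2.INTER_CUBIC);cv2.imwrite("pics/s3.png",a[...,::-1])
E
```

```text
time_s: 29.42
eef_pos: [0.4043, -0.2376, 0.1629]
eef_rot: [[0.354, 0.935, 0.0], [0.935, -0.354, -0.0], [-0.0, 0.0, -1.0]]
contact_force: [-0.1, 0.2, 0.8]
opening: 0.0711
grip_force: 0.0
time_s: 30.42
eef_pos: [0.4042, -0.1453, 0.1794]
eef_rot: [[0.002, 1.0, -0.0], [1.0, -0.002, 0.0], [0.0, -0.0, -1.0]]
contact_force: [0.3, -0.3, -0.2]
opening: 0.0917
grip_force: 0.0
time_s: 31.42
eef_pos: [0.404, 0.0525, 0.1795]
eef_rot: [[-0.002, 1.0, 0.0], [1.0, 0.002, -0.0], [-0.0, 0.0, -1.0]]
contact_force: [-0.5, -0.9, 0.0]
opening: 0.0921
grip_force: 0.0
```

View pics/s3.png

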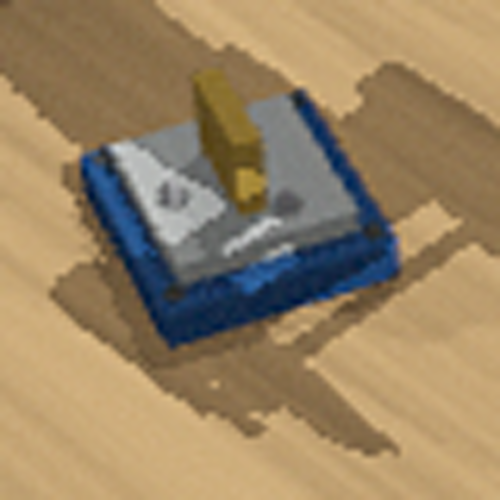

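View pics/s2.png

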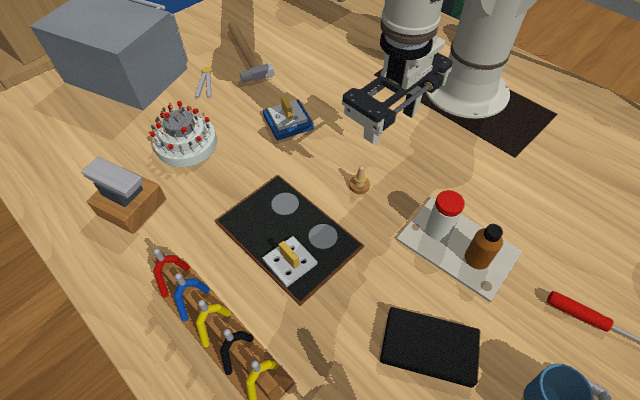

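The plate lies flat on the block with the studs in its holes. The bottle at (487,247) and canister at (446,215) stand on the board, and the empty grey marks show at (285,203) and (323,236). I'll measure the mark centres.

```bash
python3 - <<'E'
from ba import *
import cv2
s=cv2.imread("pics/s2.png").astype(int)
m=((s.min(2)>85)&(s.max(2)-s.min(2)<25)).astype(np.uint8)
n,l,st,ce=cv2.connectedComponentsWithStats(m)
for p in((285,203),(323,236)):
    k=l[p[1],p[0]]; c=ce[k]
    v,r=fit([("scene",[[0,0,.01]],c)],[.57,0,0,0],fixz=0,yaw=False); print(st[k],c,v[:2]*1000)
E
```

```text
[272 193  27  22 473] [284.66 203.27] [574.9  -58.24]
[309 224  29  25 548] [322.63 235.76] [574.71  51.78]
```

The mark centres match the original grasp positions to within 0.5 mm. Now the canister goes back.

```bash
python3 -m crank '[{"gripper":1,"dx":0.5,"dy":0,"dz":0,"turn":0},{"gripper":1,"dx":0.9,"dy":0,"dz":0,"turn":0},{"gripper":1,"dx":1,"dy":0,"dz":0,"turn":0},{"gripper":1,"dx":1,"dy":0,"dz":0,"turn":0},{"gripper":1,"dx":0.9,"dy":0,"dz":0,"turn":0},{"gripper":1,"dx":0.6,"dy":0.01,"dz":0,"turn":0},{"gripper":1,"dx":0,"dy":0,"dz":0.1,"turn":0},{"gripper":1,"dx":0,"dy":0,"dz":0.2,"turn":0}]'
python3 -m crank '[{"gripper":1,"dx":0,"dy":0,"dz":0.8,"turn":0},{"gripper":1,"dx":0,"dy":0,"dz":0.9,"turn":0},{"gripper":1,"dx":0,"dy":0,"dz":0.9,"turn":0},{"gripper":1,"dx":0,"dy":0,"dz":0.7,"turn":0},{"gripper":1,"dx":0,"dy":0,"dz":0.45,"turn":0},{"gripper":1,"dx":0,"dy":0,"dz":0.2,"turn":0},{"gripper":1,"dx":0,"dy":0,"dz":0,"turn":0},{"gripper":1,"dx":0,"dy":0,"dz":0,"turn":0}]'
```

```text
time_s: 32.48
eef_pos: [0.4055, 0.1958, 0.1699]
eef_rot: [[0.003, 1.0, -0.0], [1.0, -0.003, -0.001], [-0.001, -0.0, -1.0]]
contact_force: [-0.3, -0.5, 0.0]
opening: 0.0918
grip_force: 0.0
time_s: 33.48
eef_pos: [0.406, 0.1973, 0.0524]
eef_rot: [[0.002, 1.0, 0.001], [1.0, -0.002, 0.0], [0.0, 0.001, -1.0]]
contact_force: [-0.1, -0.3, 0.1]
opening: 0.0921
grip_force: 0.0
```

```bash
python3 -m crank '[{"gripper":1,"dx":0.08,"dy":-0.05,"dz":0.08,"turn":0},{"gripper":0.7,"dx":0,"dy":0,"dz":0,"turn":0},{"gripper":0.6,"dx":0,"dy":0,"dz":0,"turn":0},{"gripper":0.57,"dx":0,"dy":0,"dz":0,"turn":0},{"gripper":0.3,"dx":0,"dy":0,"dz":0,"turn":0},{"gripper":0.3,"dx":0,"dy":0,"dz":0,"turn":0},{"gripper":0.3,"dx":0,"dy":0,"dz":0,"turn":0}]' 25
python3 -m crank '[{"gripper":0.3,"dx":0,"dy":0,"dz":-0.4,"turn":0},{"gripper":0.3,"dx":0,"dy":0,"dz":-0.8,"turn":0},{"gripper":0.3,"dx":0,"dy":0,"dz":-0.9,"turn":0},{"gripper":0.3,"dx":-0.2,"dy":0.2,"dz":-0.8,"turn":0},{"gripper":0.3,"dx":-0.5,"dy":0.5,"dz":-0.4,"turn":0},{"gripper":0.3,"dx":-0.7,"dy":0.8,"dz":0,"turn":0},{"gripper":0.3,"dx":-0.7,"dy":0.8,"dz":0,"turn":0},{"gripper":0.3,"dx":-0.7,"dy":0.8,"dz":0,"turn":0}]'
python3 -m crank '[{"gripper":0.3,"dx":-0.7,"dy":0.8,"dz":0,"turn":0},{"gripper":0.3,"dx":-0.6,"dy":0.8,"dz":0,"turn":0},{"gripper":0.3,"dx":-0.5,"dy":0.6,"dz":0,"turn":0},{"gripper":0.3,"dx":-0.3,"dy":0.3,"dz":0.3,"turn":0},{"gripper":0.3,"dx":0,"dy":0,"dz":0.5,"turn":0},{"gripper":0.3,"dx":0,"dy":0,"dz":0.7,"turn":0},{"gripper":0.3,"dx":0,"dy":0,"dz":0,"turn":0},{"gripper":0.3,"dx":0,"dy":0,"dz":0,"turn":0}]'
```

```text
time_s: 34.35
eef_pos: [0.4041, 0.1996, 0.0494]
eef_rot: [[0.002, 1.0, 0.0], [1.0, -0.002, 0.0], [0.0, 0.0, -1.0]]
contact_force: [0.7, -0.0, -0.5]
opening: 0.0495
grip_force: 25.0
time_s: 35.35
eef_pos: [0.4972, 0.1146, 0.1491]
eef_rot: [[0.002, 1.0, 0.0], [1.0, -0.002, -0.0], [-0.0, 0.0, -1.0]]
contact_force: [0.0, -0.6, -2.3]
opening: 0.0499
grip_force: 25.0
time_s: 36.35
eef_pos: [0.5712, 0.0532, 0.1033]
eef_rot: [[0.0, 1.0, -0.001], [1.0, -0.0, 0.0], [0.0, -0.001, -1.0]]
contact_force: [0.4, 0.1, -1.7]
opening: 0.0495
grip_force: 25.0
```

```bash
python3 -m crank '[{"gripper":0.3,"dx":-0.03,"dy":0.11,"dz":0.5,"turn":0},{"gripper":0.3,"dx":0,"dy":0,"dz":0.6,"turn":0},{"gripper":0.3,"dx":0,"dy":0,"dz":0.3,"turn":0},{"gripper":0.3,"dx":0,"dy":0,"dz":0.2,"turn":0},{"gripper":0.3,"dx":0,"dy":0,"dz":0.07,"turn":0},{"gripper":0.3,"dx":0,"dy":0,"dz":0,"turn":0},{"gripper":0.3,"dx":0,"dy":0,"dz":0,"turn":0}]'
```

```text
time_s: 37.22
eef_pos: [0.5754, 0.0514, 0.0538]
eef_rot: [[0.002, 1.0, 0.001], [1.0, -0.002, 0.0], [0.0, 0.001, -1.0]]
contact_force: [0.4, -0.0, -1.9]
opening: 0.0497
grip_force: 25.0
```

```bash
python3 -m crank '[{"gripper":0.3,"dx":0.02,"dy":-0.02,"dz":0.05,"turn":0},{"gripper":0.3,"dx":0,"dy":0,"dz":0.03,"turn":0},{"gripper":0.3,"dx":0,"dy":0,"dz":0,"turn":0},{"gripper":0.3,"dx":0,"dy":0,"dz":0,"turn":0}]'
```

```text
time_s: 37.72
eef_pos: [0.5745, 0.0521, 0.0514]
eef_rot: [[0.002, 1.0, 0.0], [1.0, -0.002, -0.0], [-0.0, 0.0, -1.0]]
contact_force: [-1.7, -1.4, 5.9]
opening: 0.0497
grip_force: 25.0
```

```bash
python3 -m crank '[{"gripper":0.58,"dx":0,"dy":0,"dz":0,"turn":0},{"gripper":0.65,"dx":0,"dy":0,"dz":0,"turn":0},{"gripper":0.8,"dx":0,"dy":0,"dz":0,"turn":0},{"gripper":1,"dx":0,"dy":0,"dz":0,"turn":0},{"gripper":1,"dx":0,"dy":0,"dz":-0.5,"turn":0},{"gripper":1,"dx":0,"dy":0,"dz":-1,"turn":0},{"gripper":1,"dx":0,"dy":0,"dz":-1,"turn":0},{"gripper":1,"dx":0,"dy":0,"dz":-1,"turn":0}]'
python3 -m crank '[{"gripper":1,"dx":0.4,"dy":-0.3,"dz":-0.6,"turn":0},{"gripper":1,"dx":0.8,"dy":-0.6,"dz":0,"turn":0},{"gripper":1,"dx":1,"dy":-0.7,"dz":0,"turn":0},{"gripper":1,"dx":1,"dy":-0.7,"dz":0,"turn":0},{"gripper":1,"dx":1,"dy":-0.7,"dz":0,"turn":0},{"gripper":1,"dx":1,"dy":-0.7,"dz":0,"turn":0},{"gripper":1,"dx":1,"dy":-0.7,"dz":0,"turn":0},{"gripper":1,"dx":0.9,"dy":-0.7,"dz":0,"turn":0}]'
python3 -m crank '[{"gripper":1,"dx":0.6,"dy":-0.4,"dz":0,"turn":0},{"gripper":1,"dx":0.25,"dy":-0.15,"dz":0,"turn":0},{"gripper":1,"dx":0,"dy":0,"dz":0,"turn":0},{"gripper":1,"dx":0,"dy":0,"dz":0,"turn":0}]'
```

```text
time_s: 38.72
eef_pos: [0.5746, 0.0522, 0.158]
eef_rot: [[0.001, 1.0, 0.001], [1.0, -0.001, 0.0], [0.0, 0.001, -1.0]]
contact_force: [0.9, 0.5, 0.3]
opening: 0.0921
grip_force: 0.0
time_s: 39.72
eef_pos: [0.4197, 0.2668, 0.1742]
eef_rot: [[0.0, 1.0, -0.0], [1.0, -0.0, -0.0], [-0.0, -0.0, -1.0]]
contact_force: [0.6, 0.1, -1.1]
opening: 0.0922
grip_force: 0.0
time_s: 40.22
eef_pos: [0.4058, 0.2898, 0.1738]
eef_rot: [[0.003, 1.0, -0.0], [1.0, -0.003, -0.001], [-0.001, -0.0, -1.0]]
contact_force: [0.6, 0.2, 0.1]
opening: 0.0917
grip_force: 0.0
```

```bash
python3 -m crank '[{"gripper":1,"dx":0.03,"dy":-0.05,"dz":0.6,"turn":0},{"gripper":1,"dx":0,"dy":0,"dz":0.9,"turn":0},{"gripper":1,"dx":0,"dy":0,"dz":0.9,"turn":0},{"gripper":1,"dx":0,"dy":0,"dz":0.9,"turn":0},{"gripper":1,"dx":0,"dy":0,"dz":0.6,"turn":0},{"gripper":1,"dx":0,"dy":0,"dz":0.24,"turn":0},{"gripper":1,"dx":0,"dy":0,"dz":0,"turn":0},{"gripper":1,"dx":0,"dy":0,"dz":0,"turn":0}]'
python3 -m crank '[{"gripper":0.7,"dx":0,"dy":0,"dz":0,"turn":0},{"gripper":0.6,"dx":0,"dy":0,"dz":0,"turn":0},{"gripper":0.55,"dx":0,"dy":0,"dz":0,"turn":0},{"gripper":0.3,"dx":0,"dy":0,"dz":0,"turn":0},{"gripper":0.3,"dx":0,"dy":0,"dz":0,"turn":0},{"gripper":0.3,"dx":0,"dy":0,"dz":0,"turn":0}]' 25
```

```text
time_s: 41.22
eef_pos: [0.4044, 0.2921, 0.0505]
eef_rot: [[0.002, 1.0, 0.001], [1.0, -0.002, 0.001], [0.001, 0.001, -1.0]]
contact_force: [0.1, -0.4, -0.8]
opening: 0.092
grip_force: 0.0
time_s: 41.98
eef_pos: [0.404, 0.2917, 0.0498]
eef_rot: [[0.002, 1.0, 0.0], [1.0, -0.002, 0.0], [0.0, 0.0, -1.0]]
contact_force: [0.3, 0.1, -0.5]
opening: 0.0478
grip_force: 25.0
```

```bash
python3 -m crank '[{"gripper":0.3,"dx":0,"dy":0,"dz":-0.4,"turn":0},{"gripper":0.3,"dx":0,"dy":0,"dz":-0.8,"turn":0},{"gripper":0.3,"dx":0,"dy":0,"dz":-0.9,"turn":0},{"gripper":0.3,"dx":0,"dy":0,"dz":-0.9,"turn":0},{"gripper":0.3,"dx":-0.2,"dy":0,"dz":-0.9,"turn":0},{"gripper":0.3,"dx":-0.5,"dy":0,"dz":-0.4,"turn":0},{"gripper":0.3,"dx":-0.8,"dy":0,"dz":0,"turn":0},{"gripper":0.3,"dx":-1,"dy":0,"dz":0,"turn":0}]'
python3 -m crank '[{"gripper":0.3,"dx":-1,"dy":0.2,"dz":0,"turn":0},{"gripper":0.3,"dx":-1,"dy":0.5,"dz":0,"turn":0},{"gripper":0.3,"dx":-1,"dy":0.7,"dz":0,"turn":0},{"gripper":0.3,"dx":-1,"dy":0.8,"dz":0,"turn":0},{"gripper":0.3,"dx":-1,"dy":0.8,"dz":0,"turn":0},{"gripper":0.3,"dx":-1,"dy":0.8,"dz":0,"turn":0},{"gripper":0.3,"dx":-1,"dy":0.8,"dz":0,"turn":0},{"gripper":0.3,"dx":-0.9,"dy":0.6,"dz":0,"turn":0}]'
python3 -m crank '[{"gripper":0.3,"dx":-0.7,"dy":0.4,"dz":0,"turn":0},{"gripper":0.3,"dx":-0.4,"dy":0.1,"dz":0,"turn":0},{"gripper":0.3,"dx":-0.1,"dy":0,"dz":0,"turn":0},{"gripper":0.3,"dx":0,"dy":0,"dz":0,"turn":0},{"gripper":0.3,"dx":0,"dy":0,"dz":0,"turn":0}]'
```

```text
time_s: 42.98
eef_pos: [0.4033, 0.2165, 0.1794]
eef_rot: [[0.0, 1.0, 0.001], [1.0, -0.0, 0.0], [0.0, 0.001, -1.0]]
contact_force: [0.7, -0.3, -2.4]
opening: 0.047
grip_force: 25.0
time_s: 43.98
eef_pos: [0.5598, -0.0218, 0.1792]
eef_rot: [[0.002, 1.0, -0.0], [1.0, -0.002, 0.0], [0.0, -0.0, -1.0]]
contact_force: [-0.8, -0.0, -1.7]
opening: 0.0474
grip_force: 25.0
time_s: 44.6
eef_pos: [0.5738, -0.0554, 0.1789]
eef_rot: [[-0.0, 1.0, 0.0], [1.0, 0.0, 0.0], [0.0, 0.0, -1.0]]
contact_force: [-0.5, -0.2, -2.4]
opening: 0.0474
grip_force: 25.0
```

Target is (0.5746, -0.057); descending from 0.1789 to 0.054.

```bash
python3 -m crank '[{"gripper":0.3,"dx":-0.05,"dy":0.02,"dz":0.5,"turn":0},{"gripper":0.3,"dx":0,"dy":0,"dz":0.8,"turn":0},{"gripper":0.3,"dx":0,"dy":0,"dz":0.9,"turn":0},{"gripper":0.3,"dx":0,"dy":0,"dz":0.9,"turn":0},{"gripper":0.3,"dx":0,"dy":0,"dz":0.6,"turn":0},{"gripper":0.3,"dx":0,"dy":0,"dz":0.4,"turn":0},{"gripper":0.3,"dx":0,"dy":0,"dz":0,"turn":0},{"gripper":0.3,"dx":0,"dy":0,"dz":0,"turn":0}]'
```

```text
time_s: 45.6
eef_pos: [0.5755, -0.058, 0.0565]
eef_rot: [[0.002, 1.0, 0.001], [1.0, -0.002, -0.0], [-0.0, 0.001, -1.0]]
contact_force: [-0.1, 0.2, -2.0]
opening: 0.0471
grip_force: 25.0
```

```bash
python3 -m crank '[{"gripper":0.3,"dx":0.03,"dy":-0.02,"dz":0.08,"turn":0},{"gripper":0.3,"dx":0,"dy":0,"dz":0.05,"turn":0},{"gripper":0.3,"dx":0,"dy":0,"dz":0.02,"turn":0},{"gripper":0.3,"dx":0,"dy":0,"dz":0,"turn":0},{"gripper":0.3,"dx":0,"dy":0,"dz":0,"turn":0}]'
```

```text
time_s: 46.22
eef_pos: [0.5744, -0.0573, 0.0517]
eef_rot: [[0.002, 1.0, 0.0], [1.0, -0.002, -0.0], [-0.0, 0.0, -1.0]]
contact_force: [-1.7, 0.7, 5.0]
opening: 0.0479
grip_force: 25.0
```

Standing on the rack. Releasing and retreating upward and away, then checking.

```bash
python3 -m crank '[{"gripper":0.55,"dx":0,"dy":0,"dz":0,"turn":0},{"gripper":0.62,"dx":0,"dy":0,"dz":0,"turn":0},{"gripper":0.8,"dx":0,"dy":0,"dz":0,"turn":0},{"gripper":1,"dx":0,"dy":0,"dz":0,"turn":0},{"gripper":1,"dx":0,"dy":0,"dz":-0.5,"turn":0},{"gripper":1,"dx":0,"dy":0,"dz":-1,"turn":0},{"gripper":1,"dx":0,"dy":0,"dz":-1,"turn":0},{"gripper":1,"dx":0,"dy":0,"dz":-1,"turn":0}]'
python3 -m crank '[{"gripper":1,"dx":0,"dy":-0.3,"dz":-1,"turn":0},{"gripper":1,"dx":0,"dy":-0.8,"dz":-0.8,"turn":0},{"gripper":1,"dx":0,"dy":-0.8,"dz":0,"turn":0},{"gripper":1,"dx":0,"dy":-0.8,"dz":0,"turn":0},{"gripper":1,"dx":0,"dy":-0.8,"dz":0,"turn":0},{"gripper":1,"dx":0,"dy":-0.5,"dz":0,"turn":0},{"gripper":1,"dx":0,"dy":0,"dz":0,"turn":0},{"gripper":1,"dx":0,"dy":0,"dz":0,"turn":0}]'
python3 - <<'E'
from station import vision;import cv2
cv2.imwrite("pics/e.png",vision.camera("scene")["frame"][...,::-1])
E
```

```text
time_s: 47.22
eef_pos: [0.5744, -0.0571, 0.1583]
eef_rot: [[0.001, 1.0, 0.001], [1.0, -0.001, -0.0], [-0.0, 0.001, -1.0]]
contact_force: [-0.2, 1.0, -0.5]
opening: 0.0918
grip_force: 0.0
time_s: 48.22
eef_pos: [0.4551, -0.0571, 0.2109]
eef_rot: [[0.002, 1.0, 0.002], [1.0, -0.002, -0.001], [-0.001, 0.002, -1.0]]
contact_force: [0.3, -0.5, -0.6]
opening: 0.0919
grip_force: 0.0
```

View pics/e.png

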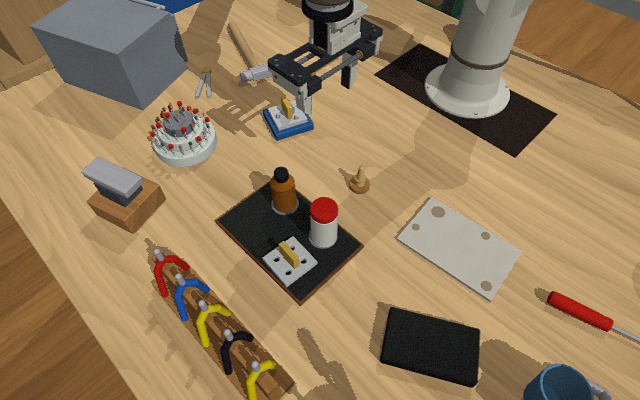

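The bottle at (284,192) and canister at (323,222) are back on their starting pixels. The plate is seated at (289,117), and the ring stand and four-hole plate haven't moved.

```bash
python3 -c "
from station import finish_job;print(finish_job())"
```

```text
the job is handed in; nothing more can be done
None
```

The job is done and handed in at about 48 s: the three-hole plate is seated on the studs, the bottle and canister are back on their marks, and the final picture shows the other plate and the ring stand where they started.

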